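Sweep the loose caps into the collecting tray

ROBOT

A 6-joint arm with a two-finger parallel gripper is mounted at the origin on the work surface. World frame = base frame: x ahead of the robot, y to its left, z up, the work surface at z = 0. Lengths are in mm, angles in rad, forces in N, time in s.
With the tool pointing down it reaches from about 350 to 975 mm from the base axis. Payload 17.4 kg.
Tool frame: the origin (TCP) lies at the very end of the fingers, on their centre line; the grasp point (between the pads) lies 19 mm behind it; z points along the fingers, y is the direction in which the jaws open and shut (so a half turn about z gives the same grasp; the last joint's range is limited). The gripper opens to 85 mm and grips with 20 to 120 N. Pads are 22 mm wide; open, the fingers measure 114 mm over their backs; the gripper's body (76 mm by 85 mm) begins 54 mm behind the grasp point. The pads swing forward as they close: fully open they stand 13 mm farther back than shut.
Start: joints at [-1.374, 0.116, 1.442, -0, 1.584, -0.038], TCP at [157.028, -656.487, 231.303] pointing down, gripper open.
Joint ranges: [-2.83, 2.83], [-0.83, 2.19], [0.07, 2.5], [-1.14, 4.28], [0.01, 3], [-2.97, 2.97]. Speed limits (rad/s): [1.89, 1.89, 2.22, 3.14, 3.14, 3.14].

INTERFACE

Orientations are given as a rotation vector (axis times angle).
In Python, from station import monitor, eyes, sign_off gives the robot as it stands.
- The arm moves only by the tool move_arm, never from a script. Its argument "rows" is a list of rows, each a list of 7 numbers: the turn, a rotation vector about the world's x, y, z in rad, then the shift along the world's x, y, z in cm, then the closure, from 0 (fully open) to 1 (shut). In form: [[wx, wy, wz, x, y, z, gripper], ...]. A call has 1 to 20 rows; each row is the pose to reach, as a shift and turn from the pose measured when the call began; what a row does not reach only later rows make up. A row lasts 1/12 s, in which the tool goes at most 41.7 mm and 7.16 degrees, less where a joint would pass 70% of its speed; a pose out of reach is approached as far as the arm can. A call with a gripper value outside its range is refused whole. The fingers move at their own pace and stop on an object; the grip force is fixed at half the most. Time passes only in rows, so rows that repeat a pose let the fingers close. It gives the time, the measured TCP pose, the force and the opening at its end, in the units of the state.
- monitor.sense(): the state, without advancing time (a new reading comes with each control period).
- eyes.snapshot(name): name is "scene" or "top" or "wrist"; returns a dict with "pixels" (480x640x3 uint8, blue, green, red), "depth" (480x640 float32, mm along the optical axis (not along the pixel's ray), 0 where there is no reading), "vfov" (degrees; the focal length in pixels is half the picture's height over the tangent of half this angle, whatever the lens; pixels are square), "cx", "cy" (the principal point, pixels), "R" (3x3) and "t" (3): a world point X has camera coordinates R X + t. Camera axes: x right, y down, z forward; pixel columns grow to the right and rows downward; lengths in mm; the calibration is good to about 2 mm. A picture is of the moment at which its call begins.
- sign_off(): hands the job in, once; it reports no verdict.
Trained networks look in the newest picture that a camera, given by its name, has taken for a name from the list of things; names that differ only in an ending like _2 or _b are one class to them, and where a whole thing is asked for, a point or a joint stands for the part that bears it (a point fixed in the world has none). Each returns a list of dicts, best first, with "p" (0 to 1); they miss things now and then, are a little off and sometimes report something else, mostly with a low value. They report only what shows in the picture. A call takes as long as a camera call.
- eyes.spot_in(camera, thing): "location" ([row, column] in pixels, amid what is visible of it).
The state is a dict: "time": time; "joints": joint angles; "qvel": joint speeds; "joint_efforts": joint torques, N m; "ee_pos": TCP position; "tcp_rot": TCP orientation; "wrist_force": force on the tool from outside, world axes, zero at the start; "ft_torque": the same for the moment, N m; "width": finger opening in mm.
Only numpy, scipy, OpenCV 4.12 (cv2) and the standard library are available. Lean on these libraries where they do the work, as an engineer would, in place of code of your own. Each camera call takes 0.05 s, during which the arm holds its last target.

TASK

Clear the sample desk: with the outside of the closed fingers, sweep the three loose red bottle caps across the desk through the open front of the low aluminium tray, until each one lies flat and wholly inside it. Only push them along the desk: do not take a cap between the fingers or lift it. Leave the brass gauge and the two bottles standing where they are.

Things in the scene. Friction and masses are not known exactly. Their poses are not given: they have to be found in the camera images.
- tray: low three-sided aluminium tray fixed to the desk, no floor plate or sill: the desk runs level into it (blue patch inside). Inside 120 mm deep (its x) by 240 mm wide (its y); walls 30 mm high, 5 mm thick, at the back (+x) and both sides; the front, at its x = -60 mm, is open and faces roughly the robot. Origin on the desk at the centre of the inside, x towards the back wall, z up; position and yaw vary
- cap1_center (a point): red plastic screw cap for wide-mouth bottles, a ribbed disc 38 mm in diameter and 18 mm high, about 15 g, loose and lying flat on the desk; the point is its centre, 9 mm above the desk, z up its axis. It slides easily when pushed at its side
- cap2_center (a point): red plastic screw cap for wide-mouth bottles, a ribbed disc 38 mm in diameter and 18 mm high, about 15 g, loose and lying flat on the desk; the point is its centre, 9 mm above the desk, z up its axis. It slides easily when pushed at its side
- cap3_center (a point): red plastic screw cap for wide-mouth bottles, a ribbed disc 38 mm in diameter and 18 mm high, about 15 g, loose and lying flat on the desk; the point is its centre, 9 mm above the desk, z up its axis. It slides easily when pushed at its side
- gauge_center (a point): bystander: brass plug gauge standing in the row with the caps, a waisted round bar 58 mm tall, foot 34 mm in diameter, upper end 26 mm, 150 g; the point is on its axis half-way up, 29 mm above the desk
- bottle_green_center (a point): bystander: green long-necked glass bottle, standing, 60 mm in diameter, 226 mm tall, about 350 g, beside the tray; the point is on its axis half-way up, 113 mm above the desk
- bottle_amber_center (a point): bystander: amber (brown) long-necked glass bottle, standing, 60 mm in diameter, 226 mm tall, about 350 g, beside the tray; the point is on its axis half-way up, 113 mm above the desk

How it is judged (in metres and radians):
At the end, for the whole second after the job is handed in: All three caps lie flat on the desk (within 0.15 rad, either face up) and at rest wholly inside the tray: each cap's centre at least 16 mm behind the line of the open front and between the side walls. Gauge and bottles upright, within 12 mm of where they began (x of cap1_center in the frame of tray between -0.044 and 0.06 m and y of cap1_center in the frame of tray between -0.12 and 0.12 m and height (world z) of each of cap1_center, cap2_center, cap3_center below 0.013 m and angle between the z axis of each of cap1_center, cap2_center, cap3_center and the z axis of tray, either way round below 0.15 rad and linear speed of each of cap1, cap2, cap3 below 0.01 m/s and x of cap2_center in the frame of tray between -0.044 and 0.06 m and y of cap2_center in the frame of tray between -0.12 and 0.12 m and x of cap3_center in the frame of tray between -0.044 and 0.06 m and y of cap3_center in the frame of tray between -0.12 and 0.12 m and distance of each of gauge_center, bottle_green_center, bottle_amber_center from where it was at the start of the episode below 0.012 m and angle between each of gauge_center, bottle_green_center, bottle_amber_center's own z axis and vertical below 0.1 rad); the robot touches nothing.
It fails at once if a cap is lifted off the desk (its centre rises more than 16 mm) (height (world z) of any of cap1_center, cap2_center, cap3_center above 0.025 m).
It fails at once if a cap is taken between the fingers (it stands under the grasp point while the fingers are down around it) ((horizontal distance between the grasp point and cap1_center below 0.012 m and height (world z) of the grasp point below 0.032 m and contact force between the fingers and cap1 above 0.3 N) or (horizontal distance between the grasp point and cap2_center below 0.012 m and height (world z) of the grasp point below 0.032 m and contact force between the fingers and cap2 above 0.3 N) or (horizontal distance between the grasp point and cap3_center below 0.012 m and height (world z) of the grasp point below 0.032 m and contact force between the fingers and cap3 above 0.3 N)).
It fails at once if the gauge or a bottle is shifted by more than 12 mm or tipped (distance of any of gauge_center, bottle_green_center, bottle_amber_center from where it was at the start of the episode above 0.012 m or angle between any of gauge_center, bottle_green_center, bottle_amber_center's own z axis and vertical above 0.2 rad).
It also fails if it takes over 54 s, if anything falls off the work surface, if the arm or the gripper's body presses on something with over 40 N, if the wrist force passes 120 N, or if a joint passes its speed limit or range.

## Working session

There is one attempt and no reset: what is moved stays moved. The work goes in short steps, Python scripts to look and compute and a tool call to move; the robot and the scene stay as the last step left them, time stands still between calls to the robot, and variables do not carry over. Pictures are saved under pics/ and viewed, and the job is handed in when it is done.

Besides the shell and the picture viewer there is one more tool, called after "Emit:" as name([rows], argument=value, ...), one row to a line, values as JSON. move_arm: Moves the arm, as the interface text tells. Its arguments: {"type":"object","properties":{"rows":{"type":"array","items":{"type":"array","items":{"type":"number"}}}},"required":["rows"]}

```bash
mkdir -p pics; ls; cat > h.py <<'E'
import numpy as np, cv2
from station import monitor, eyes, sign_off
def snap(n,f):
    s=eyes.snapshot(n); cv2.imwrite('pics/'+f,s['pixels']); return s
def foc(s): return 240/np.tan(np.radians(s['vfov'])/2)
def at_z(s,r,c,z):
    f=foc(s); d=np.array([(c-s['cx'])/f,(r-s['cy'])/f,1.]); R=np.array(s['R']);t=np.array(s['t'])
    o=-R.T@t; w=R.T@d; return o+w*(z-o[2])/w[2]
def depth_map(s):
    f=foc(s); r,c=np.mgrid[0:480,0:640]; d=s['depth']
    P=np.stack([(c-s['cx'])/f*d,(r-s['cy'])/f*d,d],-1); R=np.array(s['R']);t=np.array(s['t'])
    return (P-t)@R
E
python3 - <<'E'
from h import *
st=monitor.sense(); print({k:np.round(v,3) for k,v in st.items()})
for n in ['scene','top']:
    s=snap(n,n+'0.png'); print(n,s['vfov'],np.round(s['R'],3).tolist(),np.round(s['t']))
    for th in ['cap1_center','gauge_center','bottle_green_center','bottle_amber_center','tray']:
        for d in eyes.spot_in(n,th): 
            r,c=d['location']; print(th,round(d['p'],2),np.round(d['location']),np.round(at_z(s,r,c,9)))
E
```

```text
pics
{'time': np.float64(0.0), 'joints': array([-1.374,  0.117,  1.442,  0.   ,  1.584, -0.038]), 'qvel': array([ 0.001, -0.001,  0.002, -0.002,  0.001,  0.   ]), 'joint_efforts': array([ 2.0000e-03, -7.3199e+01, -6.3249e+01,  0.0000e+00,  6.0000e-03,
       -0.0000e+00]), 'ee_pos': array([ 156.95 , -656.305,  230.545]), 'tcp_rot': array([-3.119, -0.368,  0.   ]), 'wrist_force': array([ 0.508, -0.558, -0.114]), 'ft_torque': array([ 0.01 , -0.101,  0.03 ]), 'width': np.float64(85.352)}
scene 46.89056190887096 [[0.615, 0.788, 0.009], [0.604, -0.464, -0.648], [-0.507, 0.404, -0.761]] [-401. -303. 1495.]
cap1_center 0.78 [250. 271.] [529. -35.   9.]
gauge_center 0.71 [201. 314.] [467. 129.   9.]
gauge_center 0.21 [276. 242.] [ 550. -123.    9.]
bottle_green_center 0.71 [339. 307.] [ 751. -107.    9.]
bottle_amber_center 0.79 [199. 435.] [636. 360.   9.]
tray 0.88 [271. 347.] [674.  60.   9.]
top 48.647172117798014 [[0.028, -1.0, 0.012], [-0.986, -0.03, -0.161], [0.161, -0.007, -0.987]] [ 17. 635. 811.]
cap1_center 0.71 [311. 356.] [523. -31.   9.]
gauge_center 0.59 [339. 256.] [472. 133.   9.]
bottle_green_center 0.79 [142. 427.] [ 821. -152.    9.]
bottle_green_center 0.49 [340. 256.] [471. 133.   9.]
bottle_amber_center 0.91 [202. 156.] [699. 316.   9.]
tray 0.98 [218. 310.] [679.  50.   9.]
```

View pics/top0.png

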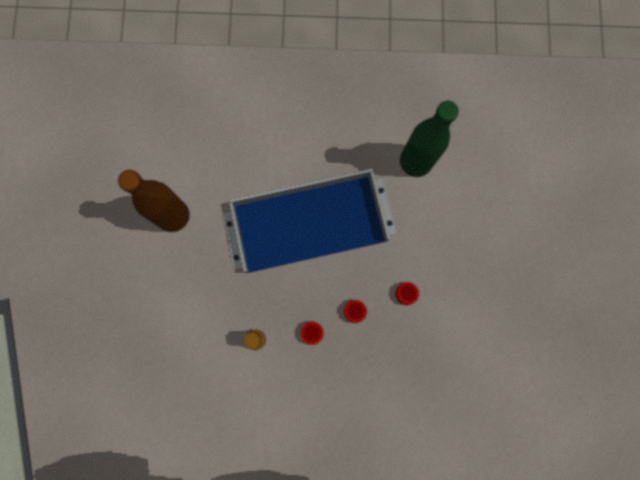

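View pics/scene0.png

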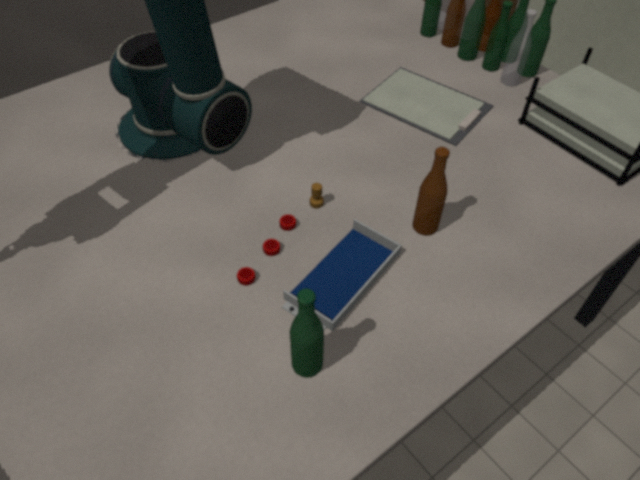

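The top view shows the caps (row, col) at (333,311), (311,355) and (293,406). The gauge is at (340,255), and the tray front runs from (270,245) to (240,388). The amber bottle base is near (218,175) and the green one near (165,417). Next I'll measure these precisely.

```bash
cat >> h.py <<'E'
def caps(s,n=3):
    h=cv2.cvtColor(s['pixels'],cv2.COLOR_BGR2HSV)
    m=(((h[...,0]<6)|(h[...,0]>174))&(h[...,1]>180)&(h[...,2]>70)).astype(np.uint8)
    k,_,st,c=cv2.connectedComponentsWithStats(m)
    return [(st[i,4],at_z(s,c[i][1],c[i][0],13)) for i in range(1,k) if st[i,4]>60]
def blue(s):
    h=cv2.cvtColor(s['pixels'],cv2.COLOR_BGR2HSV)
    m=((abs(h[...,0].astype(int)-110)<14)&(h[...,1]>150)).astype(np.uint8)
    k,l,st,c=cv2.connectedComponentsWithStats(m); i=1+np.argmax(st[1:,4])
    q=cv2.boxPoints(cv2.minAreaRect(np.argwhere(l==i)[:,::-1].astype(np.float32)))
    return q,[at_z(s,p[1],p[0],0) for p in q]
E
python3 - <<'E'
from h import *
for n in ['top','scene']:
    s=eyes.snapshot(n)
    print(n)
    for a,p in caps(s): print(a,np.round(p,1))
    q,B=blue(s); print(np.round(q),np.round(B,1).tolist())
    P=depth_map(s); z=P[...,2]; ok=(s['depth']>0)&(z>4)&(z<260)&(P[...,0]>350)&(P[...,0]<900)&(abs(P[...,1])<420)
    k,l,st,c=cv2.connectedComponentsWithStats(ok.astype(np.uint8))
    for i in range(1,k):
        if st[i,4]>60:
            X=P[l==i]; 
            print(st[i,4],'zmax',round(X[:,2].max()),'min',np.round(X.min(0)),'max',np.round(X.max(0)),'med',np.round(np.median(X,0)))
            lo=X[(X[:,2]<30)]; 
            if len(lo): print('   low',np.round(lo.min(0)),np.round(lo.max(0)))
            if st[i,4]>2000 and X[:,2].max()<80:
                w=X[(X[:,2]>24)&(X[:,2]<40)]; print('  tray rect',cv2.minAreaRect(w[:,:2].astype(np.float32)))
E
```

```text
top
379 [ 555.2 -115.9   13. ]
374 [523.1 -29.4  13. ]
381 [485.7  41.5  13. ]
[[235. 206.]
 [369. 176.]
 [384. 242.]
 [249. 271.]] [[699.0, 181.6, 0.0], [759.4, -52.3, 0.0], [643.5, -78.5, 0.0], [585.7, 151.2, 0.0]]
2429 zmax 229 min [ 759. -162.    4.] max [ 813. -105.  229.] med [ 776. -126.  137.]
   low [ 760. -157.    4.] [ 800. -105.   29.]
1647 zmax 33 min [582. -88.   4.] max [765. 188.  33.] med [716.  58.  27.]
   low [582. -88.   4.] [765. 188.  30.]
2444 zmax 228 min [649. 257.   4.] max [705. 311. 228.] med [669. 275. 139.]
   low [649. 257.   4.] [700. 299.  30.]
439 zmax 22 min [ 536. -136.    4.] max [574. -98.  22.] med [ 555. -116.   17.]
   low [ 536. -136.    4.] [574. -98.  22.]
425 zmax 22 min [505. -50.   5.] max [541. -11.  22.] med [523. -31.  17.]
   low [505. -50.   5.] [541. -11.  22.]
426 zmax 22 min [467.  21.  13.] max [505.  59.  22.] med [485.  40.  17.]
   low [467.  21.  13.] [505.  59.  22.]
345 zmax 62 min [455. 117.   6.] max [488. 147.  62.] med [472. 130.  55.]
   low [455. 117.   6.] [488. 146.  19.]
scene
159 [486.5  38.6  13. ]
184 [523.6 -
[... 194 characters left out ...]
 [567. 254.   4.] max [709. 395. 231.] med [689. 271. 116.]
   low [567. 256.   4.] [708. 395.  30.]
297 zmax 63 min [412. 114.   4.] max [492. 163.  63.] med [477. 128.  29.]
   low [412. 114.   4.] [492. 163.  29.]
231 zmax 24 min [465.  20.   4.] max [507.  58.  24.] med [488.  37.  18.]
   low [465.  20.   4.] [507.  58.  24.]
3770 zmax 230 min [ 582. -166.    4.] max [819. 201. 230.] med [ 791. -133.   59.]
   low [ 582. -166.    4.] [819. 201.  30.]
261 zmax 24 min [501. -51.   4.] max [543.  -5.  24.] med [526. -34.  18.]
   low [501. -51.   4.] [543.  -5.  24.]
284 zmax 24 min [ 535. -139.    4.] max [576. -98.  24.] med [ 558. -120.   18.]
   low [ 535. -139.    4.] [576. -98.  24.]
```

Emit:
move_arm([
  [0, 0, 0, 28.5, 68.6, -10, 1],
  [0, 0, 0, 28.5, 68.6, -10, 1],
  [0, 0, 0, 28.5, 68.6, -10, 1],
  [0, 0, 0, 28.5, 68.6, -10, 1],
  [0, 0, 0, 28.5, 68.6, -10, 1],
  [0, 0, 0, 28.5, 68.6, -10, 1],
  [0, 0, 0, 28.5, 68.6, -10, 1],
  [0, 0, 0, 28.5, 68.6, -10, 1],
  [0, 0, 0, 28.5, 68.6, -10, 1],
  [0, 0, 0, 28.5, 68.6, -10, 1],
  [0, 0, 0, 28.5, 68.6, -10, 1],
  [0, 0, 0, 28.5, 68.6, -10, 1],
  [0, 0, 0, 28.5, 68.6, -10, 1],
  [0, 0, 0, 28.5, 68.6, -10, 1],
  [0, 0, 0, 28.5, 68.6, -10, 1],
  [0, 0, 0, 28.5, 68.6, -10, 1],
  [0, 0, 0, 28.5, 68.6, -10, 1],
  [0, 0, 0, 28.5, 68.6, -10, 1],
  [0, 0, 0, 28.5, 68.6, -10, 1],
  [0, 0, 0, 28.5, 68.6, -10, 1],
])

```text
time: 2.37
ee_pos: [442.1, 31.4, 130.9]
tcp_rot: [-3.119, -0.375, 0.002]
wrist_force: [0.1, -0.3, -0.4]
width: -0.2
```

Emit:
move_arm([
  [0, 0, 0, 0, -0.2, -4, 1],
  [0, 0, 0, 0, -0.2, -8, 1],
  [0, 0, 0, 0, -0.2, -10, 1],
  [0, 0, 0, 0, -0.2, -11.5, 1],
  [0, 0, 0, 0, -0.2, -12.4, 1],
  [0, 0, 0, 0, -0.2, -12.4, 1],
  [0, 0, 0, 0, -0.2, -12.4, 1],
])

```text
time: 2.95
ee_pos: [442.3, 28.7, 7.6]
tcp_rot: [3.119, 0.373, -0.001]
wrist_force: [1.3, 0.0, -0.1]
width: -0.1
```

```bash
python3 - <<'E'
from h import *
snap('wrist','w1.png'); s=snap('top','t1.png')
st=monitor.sense(); print(st['ee_pos'],st['wrist_force'],st['time'])
for a,p in caps(s): print(a,np.round(p,1))
P=np.hstack([cv2.imread('pics/w1.png'),cv2.imread('pics/t1.png')]); cv2.imwrite('pics/c1.png',cv2.resize(P,(800,300)))
E
```

```text
[442.84188774  29.03337038   8.3140742 ] [ 0.19999966 -0.20115735  0.7380227 ] 3.05
377 [ 555.3 -115.8   13. ]
374 [523.1 -29.4  13. ]
114 [496.4  41.4  13. ]
```

View pics/c1.png

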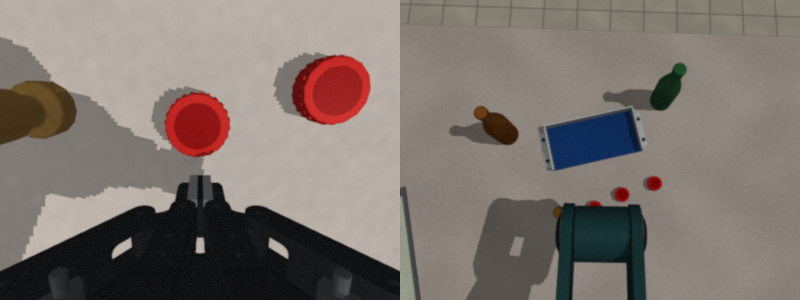

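The wrist view shows the cap centred ahead of the closed fingertips (cap at col 197, tip at 200). I'll push it halfway.

Emit:
move_arm([
  [0, 0, 0, 0.8, 0.2, -0.2, 1],
  [0, 0, 0, 1.6, 0.4, -0.2, 1],
  [0, 0, 0, 2.4, 0.6, -0.2, 1],
  [0, 0, 0, 3.2, 0.8, -0.2, 1],
  [0, 0, 0, 4.0, 1.0, -0.2, 1],
  [0, 0, 0, 4.8, 1.2, -0.2, 1],
  [0, 0, 0, 5.6, 1.4, -0.2, 1],
  [0, 0, 0, 6.4, 1.6, -0.2, 1],
  [0, 0, 0, 7.2, 1.8, -0.2, 1],
  [0, 0, 0, 8.0, 2.0, -0.2, 1],
  [0, 0, 0, 8.8, 2.2, -0.2, 1],
  [0, 0, 0, 9.6, 2.4, -0.2, 1],
])

```text
time: 4.05
ee_pos: [539.6, 53.2, 6.3]
tcp_rot: [3.119, 0.374, 0.001]
wrist_force: [-0.0, -0.3, 0.3]
width: -0.2
```

```bash
python3 - <<'E'
from h import *
s=snap('wrist','w2.png'); s2=eyes.snapshot('scene')
st=monitor.sense(); print(st['ee_pos'],st['wrist_force'],st['time'])
for a,p in caps(s)+caps(s2): print(a,np.round(p,1))
E
```

```text
[539.85059581  53.27374745   6.30753286] [-0.10855971 -0.51485432 -0.02791346] 4.15
7819 [567.2  62.3  13. ]
2128 [534.5 -28.2  13. ]
184 [571.2  60.7  13. ]
184 [523.7 -32.   13. ]
203 [ 556.  -118.4   13. ]
```

View pics/w2.png

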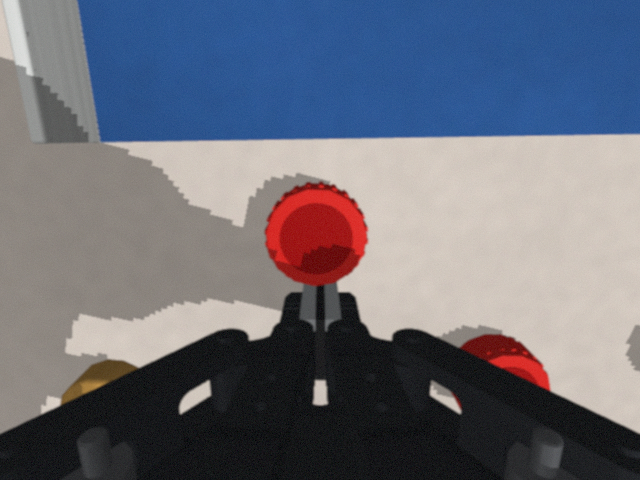

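The cap is still centred on the fingertips at (235,316), with the tray front just ahead at row 138. I'll push on into the tray and then lift.

Emit:
move_arm([
  [0, 0, 0, 0.8, 0.2, 0, 1],
  [0, 0, 0, 1.6, 0.4, 0, 1],
  [0, 0, 0, 2.4, 0.6, 0, 1],
  [0, 0, 0, 3.2, 0.8, 0, 1],
  [0, 0, 0, 4.0, 1.0, 0, 1],
  [0, 0, 0, 4.8, 1.2, 0, 1],
  [0, 0, 0, 5.6, 1.4, 0, 1],
  [0, 0, 0, 6.4, 1.6, 0, 1],
  [0, 0, 0, 7.2, 1.8, 0, 1],
  [0, 0, 0, 8.0, 2.0, 0, 1],
  [0, 0, 0, 8.8, 2.2, 0, 1],
  [0, 0, 0, 9.4, 2.4, 0, 1],
  [0, 0, 0, 10.0, 2.5, 0, 1],
  [0, 0, 0, 10.4, 2.6, 0, 1],
  [0, 0, 0, 10.6, 2.65, 0, 1],
  [0, 0, 0, 9.6, 2.4, 0, 1],
  [0, 0, 0, 8.6, 2.2, 2, 1],
  [0, 0, 0, 8.0, 2.0, 6, 1],
  [0, 0, 0, 8.0, 2.0, 9, 1],
])

```text
time: 5.73
ee_pos: [617.9, 72.8, 97.7]
tcp_rot: [3.119, 0.374, -0.0]
wrist_force: [0.4, 0.1, 1.0]
width: 0.2
```

```bash
python3 - <<'E'
from h import *
s=snap('wrist','w3.png'); s2=eyes.snapshot('scene')
st=monitor.sense(); print(st['ee_pos'],st['wrist_force'],st['time'])
for a,p in caps(s)+caps(s2): print(a,np.round(p,1))
E
```

```text
[621.14634046  73.22841008 102.33280569] [0.42548772 1.08323692 0.1781519 ] 5.8333
3198 [673.8  88.8  13. ]
1775 [ 559.8 -114.1   13. ]
412 [527.6 -38.7  13. ]
185 [523.8 -31.8  13. ]
224 [676.   86.8  13. ]
204 [ 555.7 -118.5   13. ]
```

View pics/w3.png

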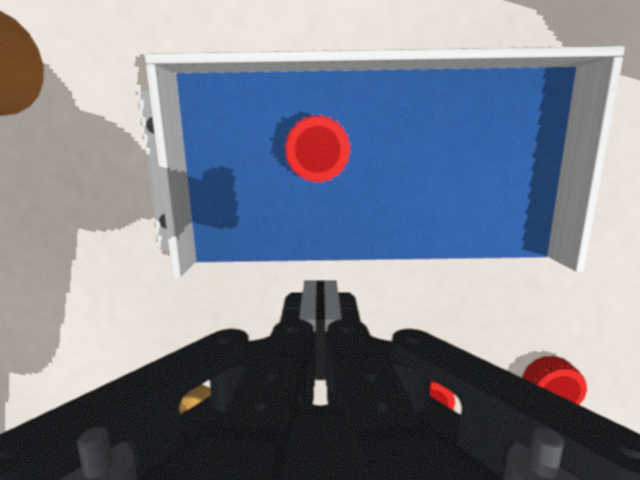

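Cap A lies well inside the tray at (148,318). Cap B is next.

Emit:
move_arm([
  [0, 0, 0, -14.2, -11.5, -2, 1],
  [0, 0, 0, -14.2, -11.5, -2, 1],
  [0, 0, 0, -14.2, -11.5, -2, 1],
  [0, 0, 0, -14.2, -11.5, -2, 1],
  [0, 0, 0, -14.2, -11.5, -2, 1],
  [0, 0, 0, -14.2, -11.5, -2, 1],
  [0, 0, 0, -14.2, -11.5, -2, 1],
  [0, 0, 0, -14.2, -11.5, -5, 1],
  [0, 0, 0, -14.2, -11.5, -7.5, 1],
  [0, 0, 0, -14.2, -11.5, -9, 1],
  [0, 0, 0, -14.2, -11.5, -9.6, 1],
  [0, 0, 0, -14.2, -11.5, -9.6, 1],
  [0, 0, 0, -14.2, -11.5, -9.6, 1],
])

```text
time: 6.92
ee_pos: [479.7, -41.5, 6.9]
tcp_rot: [3.119, 0.374, 0.014]
wrist_force: [0.8, 0.4, 0.6]
width: -0.0
```

```bash
python3 - <<'E'
from h import *
s=snap('wrist','w4.png')
st=monitor.sense(); print(st['ee_pos'],st['wrist_force'],st['time'])
for a,p in caps(s): print(a,np.round(p,1))
E
```

```text
[479.91745579 -41.59966784   7.37578458] [ 1.18443429 -0.21234875 -0.7668557 ] 6.9667
10432 [ 552.6 -115.6   13. ]
8085 [520.3 -30.1  13. ]
```

View pics/w4.png

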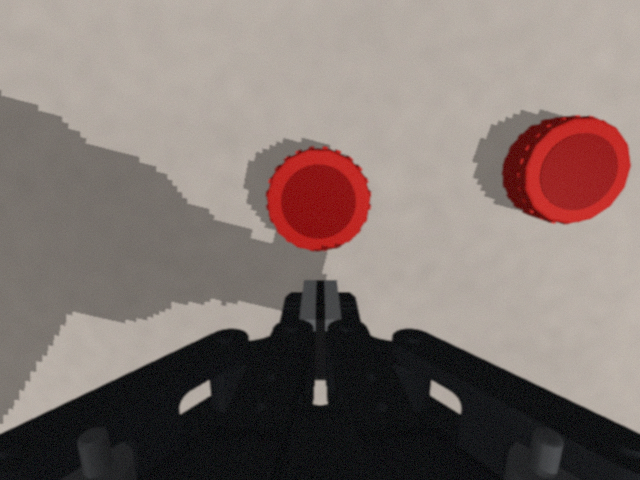

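Cap B is centred in front of the fingers at (200,318).

Emit:
move_arm([
  [0, 0, 0, 0.8, 0.2, -0.1, 1],
  [0, 0, 0, 1.6, 0.4, -0.1, 1],
  [0, 0, 0, 2.4, 0.6, -0.1, 1],
  [0, 0, 0, 3.2, 0.8, -0.1, 1],
  [0, 0, 0, 4.0, 1.0, -0.1, 1],
  [0, 0, 0, 4.8, 1.2, -0.1, 1],
  [0, 0, 0, 5.6, 1.4, -0.1, 1],
  [0, 0, 0, 6.4, 1.6, -0.1, 1],
  [0, 0, 0, 7.2, 1.8, -0.1, 1],
  [0, 0, 0, 8.0, 2.0, -0.1, 1],
  [0, 0, 0, 8.8, 2.2, -0.1, 1],
])

```text
time: 7.88
ee_pos: [568.7, -19.4, 6.3]
tcp_rot: [3.118, 0.374, 0.016]
wrist_force: [-1.6, 0.0, 0.4]
width: -0.1
```

```bash
python3 - <<'E'
from h import *
s=snap('wrist','w5.png')
st=monitor.sense(); print(st['ee_pos'],st['wrist_force'],st['time'])
for a,p in caps(s): print(a,np.round(p,1))
E
```

```text
[569.76139819 -19.19273188   6.45293621] [-1.58274363  0.63262501  0.16468028] 7.9333
366 [654.6  78.   13. ]
7770 [596.3 -11.   13. ]
3588 [ 562.9 -114.8   13. ]
```

View pics/w5.png

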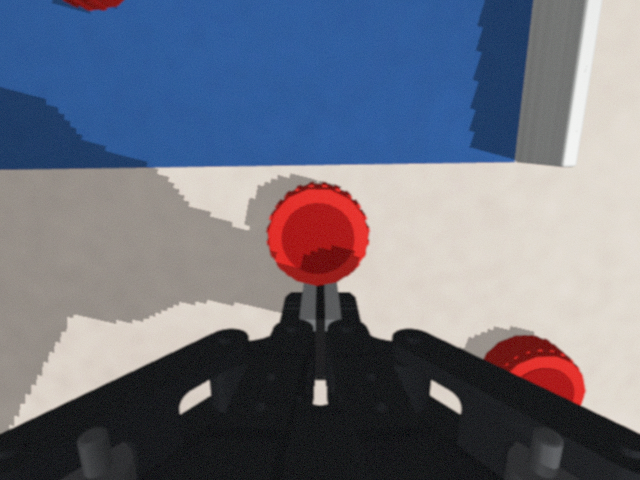

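Cap B is still centred and in front of the opening, so I'll carry on.

Emit:
move_arm([
  [0, 0, 0, 0.8, 0.2, 0, 1],
  [0, 0, 0, 1.6, 0.4, 0, 1],
  [0, 0, 0, 2.4, 0.6, 0, 1],
  [0, 0, 0, 3.2, 0.8, 0, 1],
  [0, 0, 0, 4.0, 1.0, 0, 1],
  [0, 0, 0, 4.8, 1.2, 0, 1],
  [0, 0, 0, 5.6, 1.4, 0, 1],
  [0, 0, 0, 6.4, 1.6, 0, 1],
  [0, 0, 0, 7.2, 1.8, 0, 1],
  [0, 0, 0, 8.0, 2.0, 0, 1],
  [0, 0, 0, 8.8, 2.2, 0, 1],
  [0, 0, 0, 9.4, 2.35, 0, 1],
  [0, 0, 0, 9.8, 2.45, 0, 1],
  [0, 0, 0, 10.0, 2.5, 0, 1],
  [0, 0, 0, 9.0, 2.25, 0, 1],
  [0, 0, 0, 8.0, 2.0, 2, 1],
  [0, 0, 0, 7.0, 1.8, 6, 1],
  [0, 0, 0, 7.0, 1.8, 9, 1],
])

```text
time: 9.43
ee_pos: [637.5, -1.7, 97.8]
tcp_rot: [3.119, 0.374, 0.015]
wrist_force: [-0.1, -0.1, 1.4]
width: 0.1
```

```bash
python3 - <<'E'
from h import *
s=snap('wrist','w6.png'); s2=eyes.snapshot('scene')
st=monitor.sense(); print(st['ee_pos'],st['wrist_force'],st['time'])
for a,p in caps(s)+caps(s2): print(a,np.round(p,1))
E
```

```text
[641.01444287  -1.55526806 102.64292298] [-0.07431092  0.22913566  0.12652456] 9.5333
3217 [697.8  14.3  13. ]
3504 [674.   88.2  13. ]
532 [ 547.2 -115.5   13. ]
234 [675.9  86.8  13. ]
204 [ 555.7 -118.4   13. ]
250 [700.4  12.5  13. ]
```

View pics/w6.png

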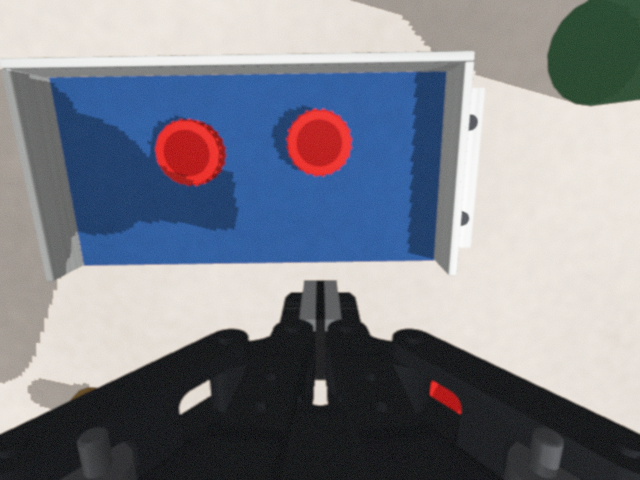

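Cap B is inside at (142,320). For cap C I'll first sweep sideways, tray +y, using the fingers' other face.

Emit:
move_arm([
  [0, 0, 0, -7.5, -15.9, -1, 1],
  [0, 0, 0, -7.5, -15.9, -1, 1],
  [0, 0, 0, -7.5, -15.9, -1, 1],
  [0, 0, 0, -7.5, -15.9, -1, 1],
  [0, 0, 0, -7.5, -15.9, -1, 1],
  [0, 0, 0, -7.5, -15.9, -1, 1],
  [0, 0, 0, -7.5, -15.9, -4, 1],
  [0, 0, 0, -7.5, -15.9, -7, 1],
  [0, 0, 0, -7.5, -15.9, -9, 1],
  [0, 0, 0, -7.5, -15.9, -9.6, 1],
  [0, 0, 0, -7.5, -15.9, -9.6, 1],
  [0, 0, 0, -7.5, -15.9, -9.6, 1],
])

```text
time: 10.53
ee_pos: [566.5, -160.1, 7.5]
tcp_rot: [3.117, 0.375, 0.03]
wrist_force: [0.4, 0.0, 0.2]
width: -0.1
```

```bash
python3 - <<'E'
from h import *
s=snap('wrist','w7.png'); s2=eyes.snapshot('scene')
st=monitor.sense(); print(st['ee_pos'],st['wrist_force'],st['time'])
for a,p in caps(s)+caps(s2): print(a,np.round(p,1))
E
```

```text
[ 566.93065886 -160.53028557    8.39013594] [0.16843641 0.49046791 0.20733852] 10.6333
6234 [ 556.3 -116.2   13. ]
229 [676.5  86.6  13. ]
124 [ 556.6 -118.4   13. ]
250 [700.4  12.7  13. ]
```

View pics/w7.png

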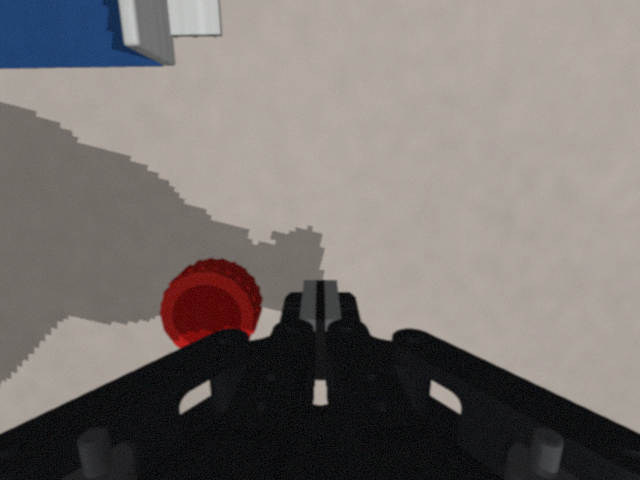

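Emit:
move_arm([
  [0, 0, 0, -0.15, 0.6, -0.2, 1],
  [0, 0, 0, -0.3, 1.2, -0.2, 1],
  [0, 0, 0, -0.45, 1.8, -0.2, 1],
  [0, 0, 0, -0.6, 2.4, -0.2, 1],
  [0, 0, 0, -0.75, 3.0, -0.2, 1],
  [0, 0, 0, -0.9, 3.6, -0.2, 1],
  [0, 0, 0, -1.05, 4.2, -0.2, 1],
  [0, 0, 0, -1.2, 4.8, -0.2, 1],
  [0, 0, 0, -1.3, 5.2, -0.2, 1],
  [0, 0, 0, -1.4, 5.6, -0.2, 1],
])

```text
time: 11.47
ee_pos: [553.1, -104.1, 6.8]
tcp_rot: [3.115, 0.374, 0.033]
wrist_force: [1.3, -3.5, 5.8]
width: 0.3
```

```bash
python3 - <<'E'
from h import *
s=snap('wrist','w8.png'); s2=snap('scene','s8.png')
st=monitor.sense(); print(st['ee_pos'],st['wrist_force'],st['time'])
for a,p in caps(s)+caps(s2): print(a,np.round(p,1))
E
```

```text
[ 552.93950237 -103.80854665    6.64342025] [-0.70069398 -0.35559079  1.75270353] 11.5667
5435 [546.6 -72.2  13. ]
223 [676.   86.9  13. ]
249 [700.5  12.6  13. ]
```

View pics/w8.png

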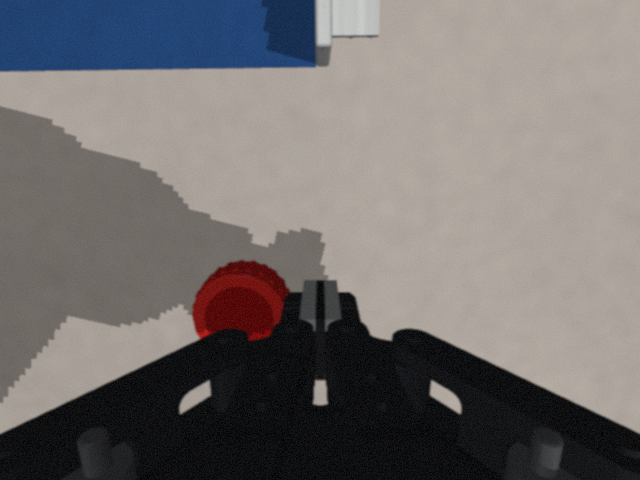

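Cap C is now at about tray y = -88 mm, inside the opening's span. I'll back off, lift, and go round behind it.

Emit:
move_arm([
  [0, 0, 0, 0.35, -1.4, 0, 1],
  [0, 0, 0, 0.35, -1.4, 3, 1],
  [0, 0, 0, 0.35, -1.4, 6, 1],
  [0, 0, 0, -5.2, 2.1, 7, 1],
  [0, 0, 0, -5.2, 2.1, 7, 1],
  [0, 0, 0, -5.2, 2.1, 7, 1],
  [0, 0, 0, -5.2, 2.1, 7, 1],
])

```text
time: 12.15
ee_pos: [500.6, -82.9, 76.9]
tcp_rot: [3.116, 0.376, 0.034]
wrist_force: [-0.3, -0.6, 0.1]
width: -0.2
```

```bash
python3 - <<'E'
from h import *
s=snap('wrist','w9.png'); s2=snap('scene','s9.png')
st=monitor.sense(); print(st['ee_pos'],st['wrist_force'],st['time'])
for a,p in caps(s)+caps(s2): print(a,np.round(p,1))
E
```

```text
[501.28836658 -83.27615079  76.46741658] [-0.37544413 -0.21951319 -0.07475171] 12.25
3494 [541.1 -72.8  13. ]
201 [545.  -74.4  13. ]
224 [676.2  87.   13. ]
250 [700.3  12.7  13. ]
```

View pics/w9.png

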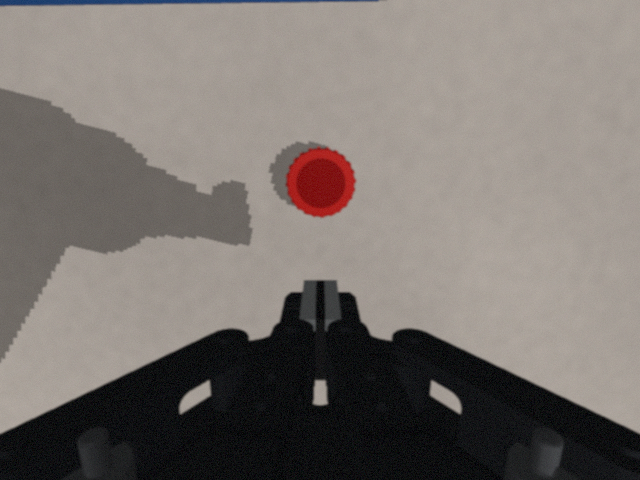

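Cap C at (182,320) is centred ahead of the fingers, so I'll descend and push.

Emit:
move_arm([
  [0, 0, 0, 0, 0, -3, 1],
  [0, 0, 0, 0, 0, -5.5, 1],
  [0, 0, 0, 0, 0, -7, 1],
  [0, 0, 0, 0, 0, -7, 1],
  [0, 0, 0, 0.8, 0.2, -7, 1],
  [0, 0, 0, 1.6, 0.4, -7, 1],
  [0, 0, 0, 2.4, 0.6, -7, 1],
  [0, 0, 0, 3.2, 0.8, -7, 1],
  [0, 0, 0, 4.0, 1.0, -7, 1],
  [0, 0, 0, 4.8, 1.2, -7, 1],
  [0, 0, 0, 5.6, 1.4, -7, 1],
  [0, 0, 0, 6.4, 1.6, -7, 1],
  [0, 0, 0, 7.2, 1.8, -7, 1],
])

```text
time: 13.33
ee_pos: [574.1, -65.1, 6.5]
tcp_rot: [3.116, 0.375, 0.033]
wrist_force: [-0.4, -0.1, 0.5]
width: -0.1
```

```bash
python3 - <<'E'
from h import *
s=snap('wrist','w10.png')
st=monitor.sense(); print(st['ee_pos'],st['wrist_force'],st['time'])
for a,p in caps(s): print(a,np.round(p,1))
E
```

```text
[575.14817837 -64.84827565   6.62141565] [-1.06743472  0.57993703  0.33717547] 13.3833
7728 [601.8 -57.2  13. ]
```

View pics/w10.png

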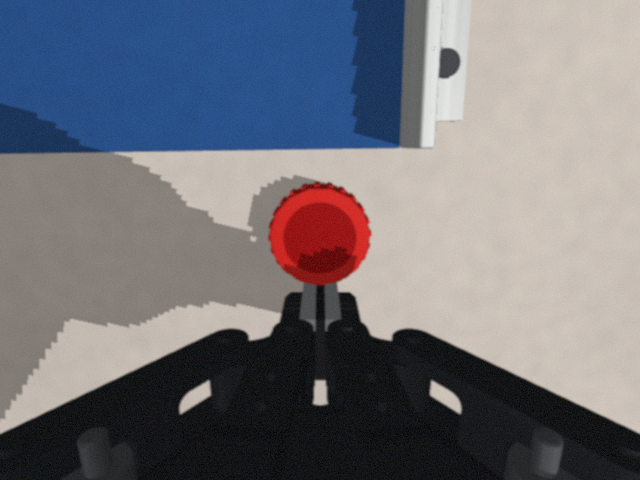

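Cap C's right edge (col 370) clears the wall's inner face (col 402). Pushing in.

Emit:
move_arm([
  [0, 0, 0, 0.8, 0.2, 0, 1],
  [0, 0, 0, 1.6, 0.4, 0, 1],
  [0, 0, 0, 2.4, 0.6, 0, 1],
  [0, 0, 0, 3.2, 0.8, 0, 1],
  [0, 0, 0, 4.0, 1.0, 0, 1],
  [0, 0, 0, 4.8, 1.2, 0, 1],
  [0, 0, 0, 5.6, 1.4, 0, 1],
  [0, 0, 0, 6.4, 1.6, 0, 1],
  [0, 0, 0, 7.2, 1.8, 0, 1],
  [0, 0, 0, 8.0, 2.0, 0, 1],
  [0, 0, 0, 8.7, 2.2, 0, 1],
  [0, 0, 0, 9.2, 2.3, 0, 1],
  [0, 0, 0, 9.5, 2.4, 0, 1],
  [0, 0, 0, 9.7, 2.45, 0, 1],
  [0, 0, 0, 8.7, 2.2, 0, 1],
  [0, 0, 0, 7.7, 2.0, 2, 1],
  [0, 0, 0, 6.0, 1.6, 6, 1],
  [0, 0, 0, 4, 1.2, 10, 1],
  [0, 0, 0, 2, 1, 12, 1],
  [0, 0, 0, 2, 1, 12, 1],
])

```text
time: 15.05
ee_pos: [593.9, -55.6, 133.0]
tcp_rot: [3.114, 0.374, 0.045]
wrist_force: [-0.7, 0.1, 0.9]
width: -0.2
```

```bash
python3 - <<'E'
from h import *
s=snap('wrist','w11.png'); s2=snap('scene','s11.png'); s3=snap('top','t11.png')
st=monitor.sense(); print(st['ee_pos'],st['wrist_force'],st['time'])
for n,S in (('w',s),('s',s2),('t',s3)):
  for a,p in caps(S):
    d=p[:2]-[672,50]; print(n,a,np.round(p,1),'tray',np.round([.97*d[0]+.243*d[1],-.243*d[0]+.97*d[1]]))
cv2.imwrite('pics/c11.png',cv2.resize(np.hstack([s['pixels'],s2['pixels']]),(800,300)))
for th in ['gauge_center','bottle_green_center','bottle_amber_center']: print(th,eyes.spot_in('scene',th)[:1])
E
```

```text
[594.54405078 -55.0151038  126.46825558] [-0.15448752 -0.2958812  -0.07067648] 15.2
w 2998 [697.5  14.   13. ] tray [ 16. -41.]
w 3247 [673.5  87.6  13. ] tray [11. 36.]
w 2823 [700.1 -32.7  13. ] tray [  7. -87.]
s 225 [676.2  86.5  13. ] tray [13. 34.]
s 252 [700.5  12.4  13. ] tray [ 19. -43.]
s 228 [703.8 -32.6  13. ] tray [ 11. -88.]
t 303 [700.5  17.9  13. ] tray [ 20. -38.]
t 371 [676.2  89.1  13. ] tray [14. 37.]
gauge_center [{'location': [298.9, 319.3], 'p': 0.68}]
bottle_green_center [{'location': [339.0, 303.8], 'p': 0.81}]
bottle_amber_center [{'location': [196.5, 434.6], 'p': 0.61}]
```

View pics/c11.png

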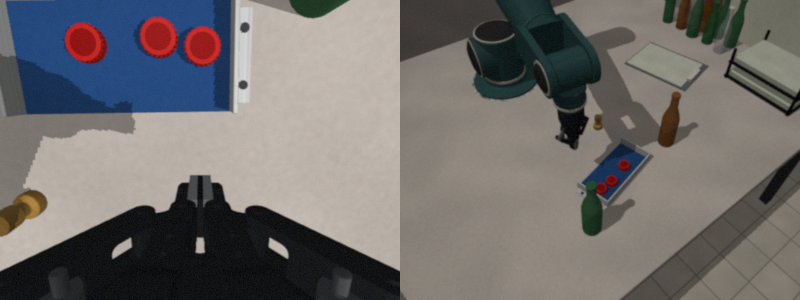

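All three caps lie in the tray. The network's new gauge hit at (299,319) is on the tray; the gauge itself is still visible at about (195,317). I'll confirm its position from depth, then hand in.

```bash
python3 - <<'E'
from h import *
s=eyes.snapshot('scene'); P=depth_map(s); ok=s['depth']>0
for n,c in (('gauge',(472,130)),('green',(787,-132)),('amber',(678,283))):
    z0=30 if n=='gauge' else 60
    X=P[ok&(np.hypot(P[...,0]-c[0],P[...,1]-c[1])<60)&(P[...,2]>z0)&(P[...,2]<240)]
    print(n,len(X),np.round(np.median(X,0)),X[:,2].max())
a=cv2.imread('pics/scene0.png').astype(int); b=s['pixels'].astype(int)
for n,(r0,r1,c0,c1) in {'gauge':(180,210,305,328),'green':(290,380,285,325),'amber':(145,238,410,450)}.items():
    t=a[r0:r1,c0:c1].astype(np.uint8); w=b[r0-10:r1+10,c0-10:c1+10].astype(np.uint8)
    m=cv2.matchTemplate(w,t,cv2.TM_CCOEFF_NORMED); print(n,cv2.minMaxLoc(m)[1],cv2.minMaxLoc(m)[3],'(10,10)=unmoved')
E
```

```text
gauge 146 [475. 129.  56.] 63.17644334198059
green 1873 [ 801. -146.  142.] 229.16918501473157
amber 1508 [688. 273. 136.] 229.9144816835146
gauge 0.8796520233154297 (10, 10) (10,10)=unmoved
green 0.9333115816116333 (10, 10) (10,10)=unmoved
amber 0.9756831526756287 (10, 10) (10,10)=unmoved
```

```bash
python3 -c "
from station import sign_off
print(sign_off())"
```

```text
the job is handed in; nothing more can be done
None
```

I swept all three caps into the tray with the closed fingers and handed the job in at about 15.3 s of the 54 s allowed. The hand-in gives no verdict, so the result rests on my own checks.

I pushed two caps straight in. The third lay outside the right wall's line, so I moved it sideways first and then pushed it in.

**Caps:** In the tray frame their centres lie at about (12, 36), (18, -42) and (9, -88) mm, well inside the limits. They look flat in the wrist picture. The cameras agree within about 5 mm. The top camera saw only two of the caps, so the third was checked with the wrist and scene cameras.

**Gauge and bottles:** Compared with the first scene picture, all three are unmoved to the pixel, and depth shows them at their full heights.

**Robot:** The gripper is clear of everything, raised about 126 mm above the desk.

One check disagreed: the last network search for the gauge gave a false hit on the tray. The picture and depth showed the gauge in its original place.

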